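Load the hand mould for one soap

ROBOT

A 6-joint arm with a two-finger parallel gripper is mounted at the origin on the work surface. World frame = base frame: x ahead of the robot, y to its left, z up, the work surface at z = 0. Lengths are in m, angles in rad, forces in N, time in s.
With the tool pointing down it reaches from about 0.325 to 0.85 m from the base axis. Payload 4.4 kg.
Tool frame: the origin (TCP) lies between the finger pads; the fingertips stand 17 mm ahead of it and the grasp point (between the pads) lies 2 mm behind it; z points along the fingers, y is the direction in which the jaws open and shut (so a half turn about z gives the same grasp; the last joint's range is limited). The gripper opens to 94 mm and grips with 3 to 60 N. Pads are 16 mm wide; open, the fingers measure 119 mm over their backs; the gripper's body (75 mm by 177 mm) begins 78 mm behind the grasp point.
Start: joints at [-1.294, 0.207, 1.542, -0, 1.393, -0.15], TCP at [0.239, -0.523, 0.222] pointing down, gripper open.
Joint ranges: [-2.73, 2.73], [-0.86, 2.22], [0.23, 2.46], [-1.11, 4.25], [0.08, 2.63], [-2.82, 2.82]. Speed limits (rad/s): [2.79, 2.79, 3.14, 3.14, 3.14, 3.14].

INTERFACE

Orientations are given as a rotation vector (axis times angle).
In Python, from rig import bot, viewer, finder gives the robot as it stands.
- The arm moves only by the shell command python3 -m jog 'ROWS' [OPENING] [FORCE]. ROWS is JSON, a list of rows, each a list of 2 entries, a list of its own where there are three numbers: the shift along the world's x, y, z in cm, then the turn, a rotation vector about the world's x, y, z in rad. A call has exactly 10 rows; each row shifts and turns the commanded pose from where the row before left it; what a row does not reach is not made up. A row lasts 1/10 s, in which the tool goes at most 50 mm and 8.59 degrees, less where a joint would pass 70% of its speed; a pose out of reach is approached as far as the arm can. A call with a gripper value outside its range is refused whole. OPENING is the opening in per cent of the stroke, from 0 (shut) to 100 (fully open), set as the call begins (- or left out, the last holds). The fingers move at their own pace and stop on an object; FORCE is the grip in N (left out, the last holds). Time passes only in rows, so rows that do not move let the fingers close, or fill a call up. It gives the time, the measured TCP pose, the force and the opening at its end, in the units of the state.
- bot.get_obs(): the state, without advancing time (a new reading comes with each control period).
- viewer.read_camera(name): name is "scene" or "top" or "wrist"; returns the picture (400x640x3 uint8, red, green, blue); there is no depth.
- viewer.camera_info(name): a dict with "fx", "fy", "cx", "cy" (pixels), "cam_to_world" (4x4, takes a point from camera to world coordinates). Camera axes: x right, y down, z forward; pixel columns grow to the right and rows downward; lengths in m; the calibration is good to about 2 mm. The wrist camera is an equidistant fisheye: a pixel r from the principal point sees the ray r / f radians off the axis. A picture is of the moment at which its call begins: read the wrist's pose just before it. camera_info takes no time and is no camera call; for the wrist camera it gives the pose at the moment of the call.
- bot.close_job(): hands the job in, once; it reports no verdict.
Trained networks look in the newest picture that a camera, given by its name, has taken for a name from the list of things; names that differ only in an ending like _2 or _b are one class to them, and where a whole thing is asked for, a point or a joint stands for the part that bears it (a point fixed in the world has none). Each returns a list of dicts, best first, with "p" (0 to 1); they miss things now and then, are a little off and sometimes report something else, mostly with a low value. They report only what shows in the picture. A call takes as long as a camera call. They do not tell look-alikes from the thing itself.
- finder.masks_of(camera, target): "pixels" (400x640 bool, what is visible of it) and "extent" ([left, top, width, height] in pixels, round what is visible of it).
The state is a dict: "clock": time; "q": joint angles; "dq": joint speeds; "effort": joint torques, N m; "position": TCP position; "tool_rot": TCP orientation; "ft_force": force on the tool from outside, world axes, zero at the start; "ft_torque": the same for the moment, N m; "opening": opening from 0.0 (shut) to 1.0 (fully open).
Only numpy, scipy, OpenCV 4.12 (cv2) and the standard library are available. Lean on these libraries where they do the work, as an engineer would, in place of code of your own. Each camera call takes 0.05 s, during which the arm holds its last target.

TASK

Make the soap mould ready for stamping on the round steel bed: first seat the brass die flat in the bed's recess, then set the aluminium collar down around it, then stand the soap plug inside the collar on the die, and last stand the wooden-handled stamp upright and centred on the plug. Let go of each part before fetching the next, and leave the tin, weight, oval soap, brush and small bottle where they are.

Things in the scene. Friction and masses are not known exactly. Their poses are not given: they have to be found in the camera images.
- bed: Round steel mould bed, fixed to the table: a disc 104 mm across and 14 mm high with a round, flat, darker recess in the middle of its top, 48 mm across and 4 mm deep (recess floor 10 mm above the table). Origin at the centre of its underside, on the table; z up.
- die_centre (a point): Brass die, a loose plain disc 40 mm across and 24 mm high with a thin dark circle on top; it fits the recess with 4 mm of play all round and then stands 20 mm above the bed's top. It starts upright on the table. This point is its centre, half-way up; z points up along its axis.
- collar_centre (a point): Aluminium collar, a loose ring open at both ends, outside 62 mm, inside 48 mm, 32 mm high (7 mm wall). It goes over the die with 4 mm of play all round and rests on the bed's top, its rim then 12 mm above the die's top. It starts standing on the table. This point is its centre, half-way up; z points up along its axis.
- plug_centre (a point): Soap plug, a loose upright cream cylinder 40 mm across and 36 mm high with edges rounded by 3 mm. Inside the collar, on the die, it has 4 mm of play all round and its upper 24 mm stand out above the collar's rim, so hold it by its upper half. This point is its centre, half-way up; z points up along its axis.
- stamp_centre (a point): Hand stamp, loose, standing on the table: a brass foot 40 mm across and 12 mm high, above it a wooden handle 23 mm across, rounded off at the top, 62 mm high in all. This point is its centre, half-way up; z points up along its axis.
- tin_centre (a point): Bystander: flat round steel tin, 50 mm across, 30 mm high. Centre.
- weight_centre (a point): Bystander: steel weight with a knob, 38 mm across, 48 mm high. Centre.
- bar_centre (a point): Bystander: finished oval soap, 78 x 50 mm, long along its x, 22 mm high. Centre.
- brush_centre (a point): Bystander: wooden hand brush lying bristles down, 90 x 38 mm, long along its x, 34 mm high. Centre.
- vial_centre (a point): Bystander: small amber bottle, 36 mm across, 75 mm high. Centre.
Things that resemble listed ones, but are neither listed nor needed, are in the scene too. Leave any pink look-alike of the part that bears collar_centre alone.

How it is judged:
By the outcome, as a careful person would: the job done as asked, in the order asked, and still so for the second after the job is handed in, with the robot touching nothing.
It also fails if it takes over 112 s, if anything falls off the work surface, if the arm or the gripper's body presses on something with over 40 N, if the wrist force passes 120 N, or if a joint passes its speed limit or range.

## Working session

There is one attempt and no reset: what is moved stays moved. The work goes in short steps, Python scripts to look and compute and a shell command to move; the robot and the scene stay as the last step left them, time stands still between calls to the robot, and variables do not carry over. Pictures are saved under pics/ and viewed, and the job is handed in when it is done.

```bash
ls; mkdir -p pics; python3 - <<'E'
from rig import bot, viewer, finder
import cv2, numpy as np
print(bot.get_obs())
for c in ["scene","top","wrist"]:
    i=viewer.camera_info(c); print(c,i["fx"],i["cx"],i["cy"],np.round(i["cam_to_world"],3).tolist())
    cv2.imwrite(f"pics/{c}0.png",viewer.read_camera(c)[:,:,::-1])
E
```

```text
pics
{'clock': 0.0, 'q': array([-1.29348248e+00,  2.07408327e-01,  1.54292445e+00,  2.75126633e-05,
        1.39348193e+00, -1.50493407e-01]), 'dq': array([ 0.00037138, -0.00011115,  0.0009881 , -0.0007697 ,  0.00271909,
        0.00032121]), 'effort': array([ 5.44810644e-05, -3.70879483e+01, -2.81417245e+01,  6.98844739e-02,
        3.61791858e-02, -1.69467417e-04]), 'position': array([ 0.23834702, -0.52244724,  0.22131138]), 'tool_rot': array([-3.06782776e+00, -6.66406659e-01,  1.78606951e-04]), 'ft_force': array([-0.1625902 , -0.69337391, -0.19067668]), 'ft_torque': array([ 0.02046744, -0.07534518, -0.01036045]), 'opening': 0.9952398492598222}
scene 453.79583915271485 326.20600352991755 197.07687660040165 [[0.785, 0.497, -0.371, 0.911], [0.62, -0.615, 0.487, -0.547], [0.013, -0.612, -0.791, 0.917], [0.0, 0.0, 0.0, 1.0]]
top 520.8280747591796 321.29016168470406 204.1545348473516 [[-0.021, -0.985, 0.172, 0.318], [-1.0, 0.022, 0.003, -0.049], [-0.007, -0.172, -0.985, 1.225], [0.0, 0.0, 0.0, 1.0]]
wrist 309.70691628693146 317.87931256329495 199.83015381903738 [[0.414, -0.871, -0.265, 0.315], [-0.91, -0.396, -0.119, -0.485], [-0.001, 0.291, -0.957, 0.384], [0.0, 0.0, 0.0, 1.0]]
```

View pics/top0.png

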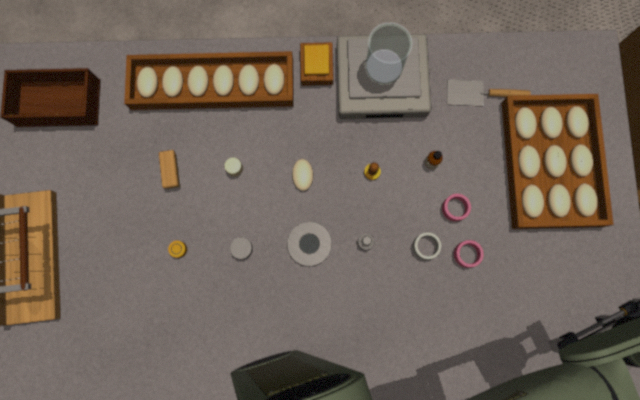

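View pics/scene0.png

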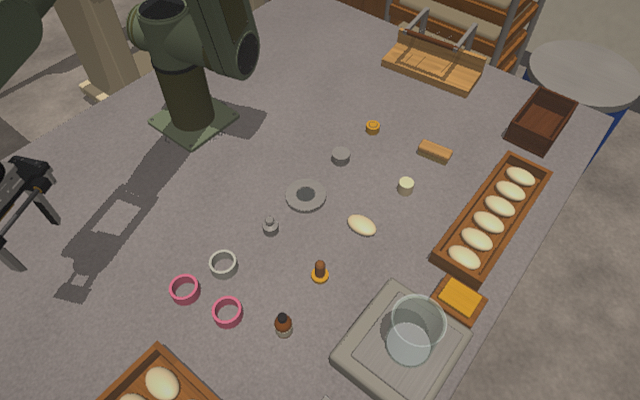

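```bash
cat > h.py <<'E'
from rig import bot, viewer, finder
import cv2, numpy as np
def ray(info,u,v,fish=False):
    x=(u-info["cx"])/info["fx"]; y=(v-info["cy"])/info["fy"]
    T=np.array(info["cam_to_world"])
    if fish:
        r=np.hypot(x,y); d=np.array([x/r*np.sin(r),y/r*np.sin(r),np.cos(r)]) if r>1e-9 else np.array([0,0,1.])
    else: d=np.array([x,y,1.])
    return T[:3,3],T[:3,:3]@d
def at_z(cam,u,v,z,info=None):
    info=info or viewer.camera_info(cam)
    o,d=ray(info,u,v,cam=="wrist")
    return o+d*(z-o[2])/d[2]
def proj(cam,P,info=None):
    info=info or viewer.camera_info(cam)
    T=np.array(info["cam_to_world"]); p=(np.atleast_2d(P)-T[:3,3])@T[:3,:3]
    if cam=="wrist":
        rr=np.hypot(p[:,0],p[:,1]); th=np.arctan2(rr,p[:,2]); k=th/np.maximum(rr,1e-9)
        q=p[:,:2]*k[:,None]
    else: q=p[:,:2]/p[:,2:]
    return np.c_[q[:,0]*info["fx"]+info["cx"],q[:,1]*info["fy"]+info["cy"]]
SIZE=dict(bed=(.052,0,.014),die_centre=(.02,0,.024),collar_centre=(.031,0,.032),plug_centre=(.02,0,.036),stamp_centre=(.02,0,.062))
def sil(cam,x,y,prof,info):
    # silhouette mask of stacked discs prof=[(r,z),..]
    a=np.linspace(0,2*np.pi,49)[:-1]
    m=np.zeros((400,640),np.uint8)
    for (r0,z0),(r1,z1) in zip(prof[:-1],prof[1:]):
        P=np.r_[np.c_[x+r0*np.cos(a),y+r0*np.sin(a),0*a+z0],np.c_[x+r1*np.cos(a),y+r1*np.sin(a),0*a+z1]]
        h=cv2.convexHull(np.round(proj(cam,P,info)*16).astype(np.int32))
        cv2.fillConvexPoly(m,h,1,cv2.LINE_8,4)
    return m.astype(bool)
PROF=dict(bed=[(.052,0),(.052,.014)],die_centre=[(.02,0),(.02,.024)],collar_centre=[(.031,0),(.031,.032)],plug_centre=[(.02,0),(.02,.036)],
 stamp_centre=[(.02,0),(.02,.012),(.0115,.012),(.0115,.056),(.006,.062)])
def fit(cam,mask,name,x0,y0,zb=0,info=None,bridge=False):
    from scipy.optimize import minimize
    info=info or viewer.camera_info(cam)
    pr=[(r,z+zb) for r,z in PROF[name]]
    if name=="collar_centre":  # fill hole
        c,_=cv2.findContours(mask.astype(np.uint8),cv2.RETR_EXTERNAL,cv2.CHAIN_APPROX_NONE)
        mm=np.zeros((400,640),np.uint8); cv2.drawContours(mm,c,-1,1,-1); mask=mm.astype(bool)
    def cost(p):
        s=sil(cam,p[0],p[1],pr,info); return -(s&mask).sum()/max(1,(s|mask).sum())
    r=minimize(cost,[x0,y0],method="Nelder-Mead",options=dict(initial_simplex=[[x0,y0],[x0+.01,y0],[x0,y0+.01]],xatol=1e-4,fatol=1e-4))
    return r.x,-r.fun
E
python3 - <<'E'
from h import *
for cam in ["top","scene"]:
  for n in ["bed","die_centre","collar_centre","plug_centre","stamp_centre"]:
    for d in finder.masks_of(cam,n)[:3]:
        m=np.array(d["pixels"]); v,u=np.nonzero(m)
        p=at_z(cam,u.mean(),v.mean(),SIZE[n][2]/2)
        f,s=fit(cam,m,n,p[0],p[1])
        print(cam,n,round(d["p"],2),d["extent"],m.sum(),p[:2].round(3),f.round(4),round(s,2))
E
```

```text
top bed 0.76 [285.9, 221.0, 46.9, 44.0] 1513 [ 0.437 -0.015] [ 0.436  -0.0153] 0.93
top bed 0.47 [230.8, 240.6, 22.4, 20.5] 359 [0.431 0.144] [0.4461 0.1236] 0.22
top bed 0.21 [225.5, 155.7, 21.1, 23.5] 278 [0.625 0.163] [0.6558 0.1611] 0.18
top die_centre 0.8 [166.6, 241.4, 23.7, 16.6] 281 [0.429 0.292] [0.4293 0.2922] 0.91
top die_centre 0.6 [230.0, 239.1, 23.7, 22.0] 328 [0.431 0.143] [0.4321 0.1424] 0.9
top collar_centre 0.83 [413.7, 235.8, 31.2, 26.4] 340 [ 0.424 -0.288] [ 0.4237 -0.2879] 0.91
top collar_centre 0.67 [444.0, 194.5, 30.2, 27.5] 390 [ 0.514 -0.362] [ 0.5132 -0.3602] 0.91
top collar_centre 0.6 [451.5, 238.1, 31.6, 29.8] 359 [ 0.405 -0.383] [ 0.4054 -0.3821] 0.87
top plug_centre 0.81 [225.3, 158.1, 18.8, 22.5] 291 [0.623 0.161] [0.6235 0.1613] 0.91
top stamp_centre 0.55 [367.7, 162.6, 13.0, 18.4] 220 [ 0.601 -0.167] [ 0.6051 -0.1683] 0.82
scene bed 0.83 [287.7, 182.3, 37.0, 33.2] 1184 [ 0.44  -0.016] [ 0.4387 -0.0139] 0.96
scene die_centre 0.47 [365.5, 119.1, 14.6, 17.3] 181 [0.433 0.291] [0.4338 0.2886] 0.86
scene collar_centre 0.9 [209.0, 249.2, 30.6, 26.2] 547 [ 0.426 -0.287] [ 0.4247 -0.2863] 0.91
scene collar_centre 0.87 [169.1, 274.7, 29.9, 32.2] 643 [ 0.406 -0.381] [ 0.4061 -0.38  ] 0.93
scene collar_centre 0.81 [213.3, 295.4, 29.5, 37.7] 617 [ 0.515 -0.361] [ 0.5151 -0.3602] 0.93
scene plug_centre 0.77 [398.1, 179.2, 19.4, 16.5] 241 [0.626 0.163] [0.6224 0.1661] 0.76
scene stamp_centre 0.75 [311.8, 265.1, 17.4, 18.6] 299 [ 0.614 -0.175] [ 0.6104 -0.1696] 0.82
scene stamp_centre 0.32 [398.8, 178.3, 21.0, 17.3] 300 [0.629 0.152] [0.6235 0.1644] 0.8
```

The top and scene views agree on the target positions to within about 3 mm. In the top view the yellow brass disc at (177,249) is the die, and the grey disc at (241,248) is the tin. The aluminium collar is at (428,246), with the two pink rings at (457,208) and (469,254) to be left alone. The plug is at (233,166), the stamp at (372,171) and the bed at (309,244).

```bash
python3 -m jog '[[[2,3.5,0],[0,0,0]],[[2,4,0],[0,0,0]],[[2,4,0],[0,0,0]],[[2,4,0],[0,0,0]],[[2,4,0],[0,0,0]],[[2,4,0],[0,0,0]],[[2,4,0],[0,0,0]],[[2,4,0],[0,0,0]],[[2,4,0],[0,0,0]],[[1,4,0],[0,0,0]]]' 100 && python3 -m jog '[[[0,4,0],[0,0,0]],[[0,4,0],[0,0,0]],[[0,4,0],[0,0,0]],[[0,4,0],[0,0,0]],[[0,4,0],[0,0,0]],[[0,4,0],[0,0,0]],[[0,4,0],[0,0,0]],[[0,4,0],[0,0,0]],[[0,4,0],[0,0,0]],[[0,3,0],[0,0,0]]]'
python3 - <<'E'
from h import *
o=bot.get_obs(); print(o["q"].round(3))
i=viewer.camera_info("wrist"); im=viewer.read_camera("wrist"); cv2.imwrite("pics/w1.png",im[:,:,::-1])
for n in ["die_centre"]:
    for d in finder.masks_of("wrist",n)[:3]:
        m=np.array(d["pixels"]); v,u=np.nonzero(m); p=at_z("wrist",u.mean(),v.mean(),.012,i)
        print(d["p"],d["extent"],p,fit("wrist",m,n,p[0],p[1],0,i))
E
```

```text
clock: 1.65
position: [0.4297, -0.1265, 0.2229]
tool_rot: [3.069, 0.667, 0.002]
ft_force: [0.8, -0.1, -0.4]
opening: 0.999
clock: 2.65
position: [0.4282, 0.2641, 0.2227]
tool_rot: [-3.069, -0.669, -0.001]
ft_force: [1.2, -0.0, 0.6]
opening: 1.002
[0.38  0.052 1.715 0.    1.374 1.522]
0.98 [278.7, 151.5, 36.7, 35.5] [0.42938138 0.29434333 0.012     ] (array([0.42998449, 0.29404183]), np.float64(0.9140546006066734))
```

View pics/w1.png

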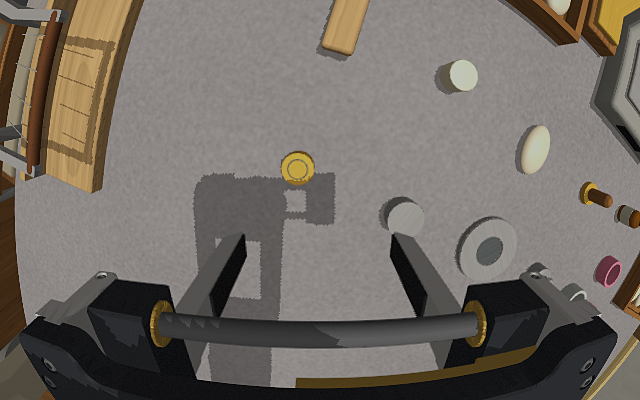

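```bash
python3 -m jog '[[[0.1,1,-1],[0,0,0]],[[0.1,1,-2],[0,0,0]],[[0,0.8,-2],[0,0,0]],[[0,0,-2],[0,0,0]],[[0,0,-2],[0,0,0]],[[0,0,-1],[0,0,0]],[[0,0,0],[0,0,0]],[[0,0,0],[0,0,0]],[[0,0,0],[0,0,0]],[[0,0,0],[0,0,0]]]'
cat > look.py <<'E'
from h import *
import sys
n,zb,out=sys.argv[1],float(sys.argv[2]),sys.argv[3]
ps=[bot.get_obs()["position"]]
i=viewer.camera_info("wrist"); im=viewer.read_camera("wrist"); cv2.imwrite(f"pics/{out}.png",im[:,:,::-1])
for d in finder.masks_of("wrist",n)[:3]:
    m=np.array(d["pixels"]); v,u=np.nonzero(m); p=at_z("wrist",u.mean(),v.mean(),zb+SIZE[n][2]/2,i)
    f,s=fit("wrist",m,n,p[0],p[1],zb,i)
    print(round(d["p"],2),d["extent"],f.round(4),round(s,2))
ps.append(bot.get_obs()["position"]); print(np.array(ps).round(4).tolist(), bot.get_obs()["q"].round(2))
E
python3 look.py die_centre 0 w2
```

```text
clock: 3.75
position: [0.4315, 0.2901, 0.1237]
tool_rot: [-3.07, -0.666, -0.004]
ft_force: [-0.1, 0.7, 0.5]
opening: 0.998
0.61 [294.4, 180.8, 45.1, 48.5] [0.4305 0.2948] 0.91
0.19 [572.6, 147.4, 34.0, 54.4] [0.6024 0.0025] 0.61
[[0.4315, 0.2901, 0.1237], [0.4311, 0.29, 0.1233]] [ 0.43  0.19  1.78 -0.    1.17  1.57]
```

View pics/w2.png

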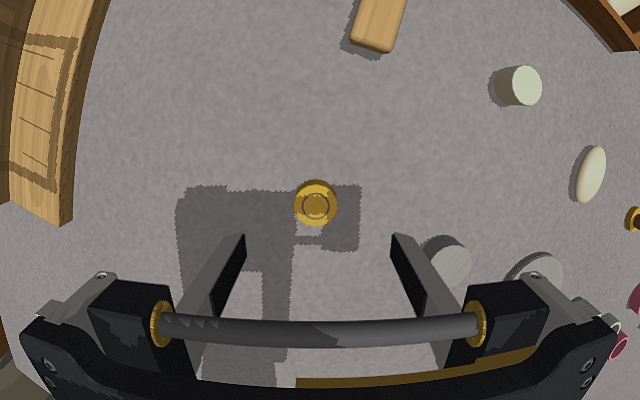

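```bash
python3 -m jog '[[[0,0.2,-1],[0,0,0]],[[0,0.1,-2],[0,0,0]],[[0,0,-2],[0,0,0]],[[0,0,-2],[0,0,0]],[[0,0,-1.5],[0,0,0]],[[0,0,-1],[0,0,0]],[[0,0,-0.5],[0,0,0]],[[0,0,0],[0,0,0]],[[0,0,0],[0,0,0]],[[0,0,0],[0,0,0]]]' && python3 -m jog '[[[0,0,0],[0,0,0]],[[0,0,0],[0,0,0]],[[0,0,0],[0,0,0]],[[0,0,0],[0,0,0]],[[0,0,0],[0,0,0]],[[0,0,0],[0,0,0]],[[0,0,0],[0,0,0]],[[0,0,0],[0,0,0]],[[0,0,0],[0,0,0]],[[0,0,0],[0,0,0]]]' 30 25
```

```text
clock: 4.85
position: [0.4313, 0.2932, 0.0233]
tool_rot: [-3.07, -0.667, -0.003]
ft_force: [0.9, -0.1, 0.2]
opening: 1.0
clock: 5.85
position: [0.4305, 0.2927, 0.0224]
tool_rot: [3.07, 0.667, -0.0]
ft_force: [0.4, 0.0, 0.0]
opening: 0.419
```

```bash
python3 -m jog '[[[0,0,1],[0,0,0]],[[0,0,2],[0,0,0]],[[0,0,3],[0,0,0]],[[0,0,3],[0,0,0]],[[0,-2,1],[0,0,0]],[[0,-4,0],[0,0,0]],[[0,-4,0],[0,0,0]],[[0,-4,0],[0,0,0]],[[0,-3,0],[0,0,0]],[[0,-2,0],[0,0,0]]]' && python3 look.py bed 0 w3 && python3 look.py die_centre 0.1 w3b
```

```text
clock: 6.85
position: [0.4301, 0.101, 0.1228]
tool_rot: [3.07, 0.664, 0.0]
ft_force: [-0.2, 0.5, -1.7]
opening: 0.419
0.81 [375.8, 186.2, 96.8, 98.7] [ 0.4367 -0.0132] 0.95
0.7 [624.9, 178.8, 15.1, 36.3] [ 0.6611 -0.3508] 0.5
[[0.4301, 0.101, 0.1228], [0.4303, 0.1009, 0.1228]] [ 0.03  0.03  1.96 -0.    1.15  1.18]
0.76 [285.3, 214.4, 68.5, 73.2] [0.4297 0.1025] 0.96
[[0.4303, 0.1009, 0.1228], [0.4305, 0.1029, 0.1228]] [0.04 0.04 1.96 0.   1.15 1.18]
```

View pics/w3b.png

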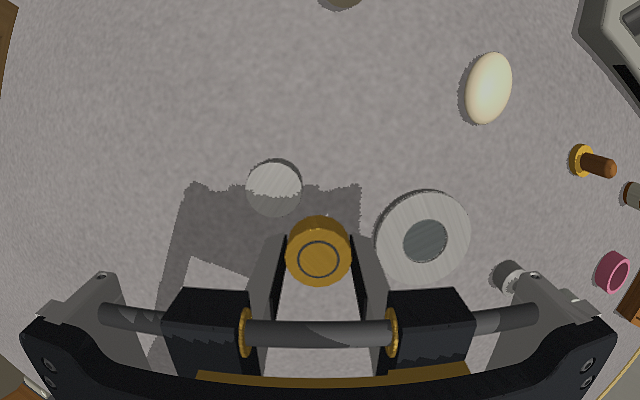

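```bash
python3 -m jog '[[[0.2,-1.6,0],[0,0,0]],[[0.2,-3,0],[0,0,0]],[[0.2,-3,0],[0,0,0]],[[0.1,-3,0],[0,0,0]],[[0,-1,-1],[0,0,0]],[[0,0,-2],[0,0,0]],[[0,0,-2],[0,0,0]],[[0,0,-1],[0,0,0]],[[0,0,0],[0,0,0]],[[0,0,0],[0,0,0]]]' && python3 look.py bed 0 w4 && python3 look.py die_centre 0.042 w4b
```

```text
clock: 8.05
position: [0.4378, -0.0125, 0.0625]
tool_rot: [-3.069, -0.668, -0.0]
ft_force: [-0.4, 0.2, -2.2]
opening: 0.42
0.79 [253.1, 154.6, 136.5, 134.3] [ 0.437  -0.0121] 0.59
[[0.4378, -0.0125, 0.0625], [0.4386, -0.013, 0.0633]] [-0.23  0.13  2.01  0.    1.01  0.91]
0.57 [282.5, 215.6, 71.2, 71.2] [ 0.4387 -0.0108] 0.94
[[0.4386, -0.013, 0.0633], [0.4385, -0.0132, 0.0634]] [-0.23  0.13  2.01  0.    1.01  0.91]
```

View pics/w4b.png

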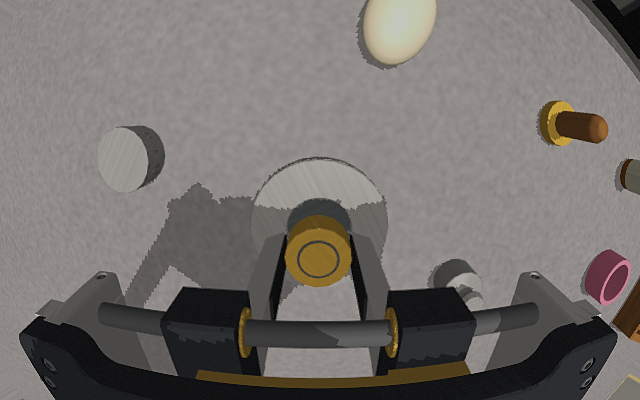

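```bash
cat > ov.py <<'E'
from h import *
import sys,json
# ov.py cam out circles-json [[x,y,r,z],...] crop x0,y0,w,h
cam,out,cs,crop=sys.argv[1],sys.argv[2],json.loads(sys.argv[3]),json.loads(sys.argv[4])
i=viewer.camera_info(cam); im=viewer.read_camera(cam)[:,:,::-1].copy()
x,y,w,h=crop; k=min(800//w,600//h)
c=cv2.resize(im[y:y+h,x:x+w],None,fx=k,fy=k,interpolation=cv2.INTER_CUBIC)
a=np.linspace(0,2*np.pi,73)
for n,(X,Y,r,z) in enumerate(cs):
    p=proj(cam,np.c_[X+r*np.cos(a),Y+r*np.sin(a),0*a+z],i)
    p=(p+.5-[x,y])*k
    cv2.polylines(c,[np.round(p).astype(np.int32)],True,[(0,0,255),(0,255,0),(255,0,255),(255,255,0)][n%4],1)
cv2.imwrite(f"pics/{out}.png",c)
E
python3 ov.py wrist o1 '[[0.437,-0.0135,0.052,0.014],[0.437,-0.0135,0.024,0.014],[0.438,-0.0125,0.02,0.066]]' '[230,140,180,150]'
```

```text
(no output)
```

View pics/o1.png

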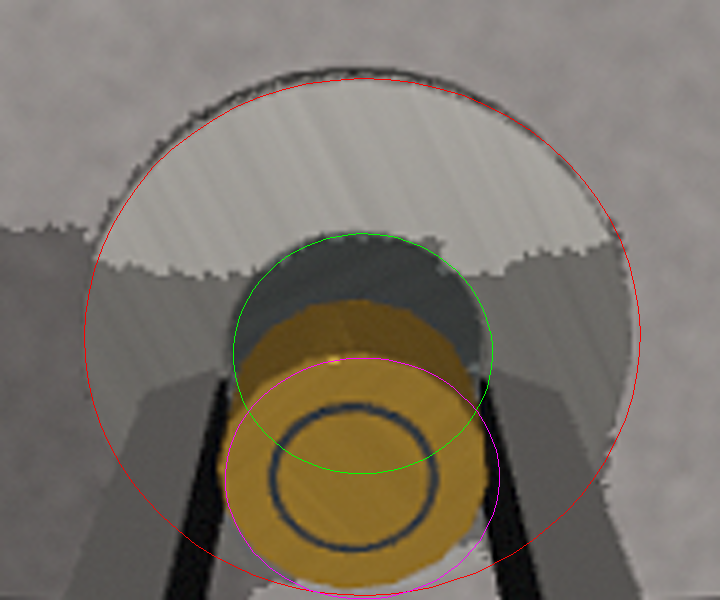

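```bash
python3 -m jog '[[[0,0,-0.8],[0,0,0]],[[0,0,-0.8],[0,0,0]],[[0,0,-0.6],[0,0,0]],[[0,0,-0.4],[0,0,0]],[[0,0,-0.2],[0,0,0]],[[0,0,-0.1],[0,0,0]],[[0,0,0],[0,0,0]],[[0,0,0],[0,0,0]],[[0,0,0],[0,0,0]],[[0,0,0],[0,0,0]]]'
```

```text
clock: 9.3
position: [0.4377, -0.0132, 0.0336]
tool_rot: [3.07, 0.667, 0.001]
ft_force: [0.1, 0.3, -1.6]
opening: 0.421
```

```bash
python3 -m jog '[[[0,0,-0.05],[0,0,0]],[[0,0,0],[0,0,0]],[[0,0,0],[0,0,0]],[[0,0,0],[0,0,0]],[[0,0,0],[0,0,0]],[[0,0,0],[0,0,0]],[[0,0,0],[0,0,0]],[[0,0,0],[0,0,0]],[[0,0,0],[0,0,0]],[[0,0,0],[0,0,0]]]' - && python3 -m jog '[[[0,0,0],[0,0,0]],[[0,0,0],[0,0,0]],[[0,0,0],[0,0,0]],[[0,0,0],[0,0,0]],[[0,0,0.5],[0,0,0]],[[0,0,1],[0,0,0]],[[0,0,2],[0,0,0]],[[0,0,3],[0,0,0]],[[0,0,3],[0,0,0]],[[0,-1,1],[0,0,0]]]' 70 && python3 ov.py wrist o2 '[[0.437,-0.0135,0.052,0.014],[0.437,-0.0135,0.024,0.014],[0.437,-0.0135,0.02,0.034]]' '[230,120,180,150]' && python3 look.py die_centre 0.01 w5;python3 look.py bed 0 w5
```

```text
clock: 10.3
position: [0.4375, -0.0132, 0.0329]
tool_rot: [-3.07, -0.667, 0.0]
ft_force: [-0.1, -0.2, -2.3]
opening: 0.423
clock: 11.3
position: [0.44, -0.0235, 0.1418]
tool_rot: [3.066, 0.669, 0.01]
ft_force: [1.3, -0.1, -0.1]
opening: 0.701
0.88 [282.9, 176.9, 40.3, 45.4] [ 0.4369 -0.0111] 0.93
[[0.4405, -0.0252, 0.1421], [0.4379, -0.0239, 0.1384]] [-0.25  0.    1.95 -0.    1.19  0.89]
0.75 [257.7, 140.1, 105.4, 104.0] [ 0.437  -0.0126] 0.8
[[0.4379, -0.0239, 0.1384], [0.4363, -0.0231, 0.1366]] [-0.25  0.01  1.95  0.    1.19  0.89]
```

View pics/o2.png

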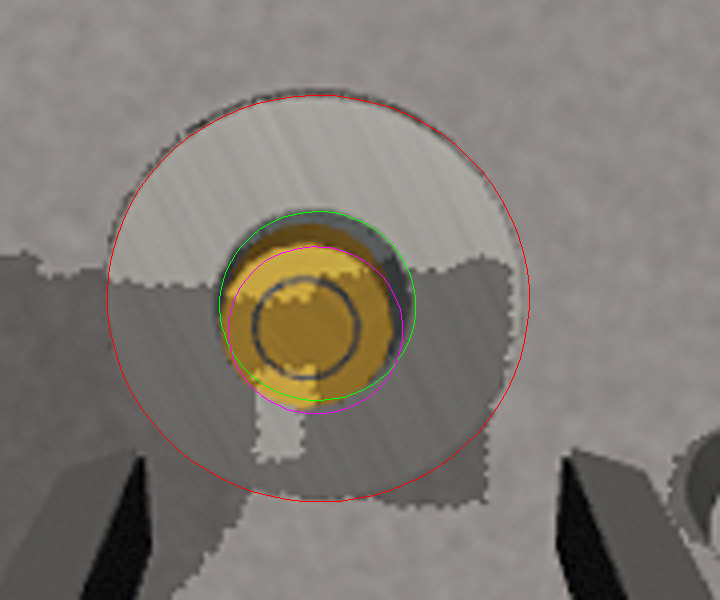

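```bash
python3 ov.py scene o3 '[[0.4385,-0.0135,0.052,0.014],[0.438,-0.0125,0.02,0.034]]' '[270,160,80,60]'; python3 ov.py top o4 '[[0.437,-0.0145,0.052,0.014],[0.437,-0.0135,0.02,0.034]]' '[270,210,80,60]'
python3 -m jog '[[[0,-2,0],[0,0,0]],[[0,-4,0],[0,0,0]],[[0,-4,0],[0,0,0]],[[0,-4,0],[0,0,0]],[[0,-4,0],[0,0,0]],[[0,-4,0],[0,0,0]],[[0,-3,0],[0,0,0]],[[-0.5,-1,0],[0,0,0]],[[-0.5,0,0],[0,0,0]],[[-0.5,0,0],[0,0,0]]]' 100
python3 ov.py top o4 '[[0.437,-0.0145,0.052,0.014],[0.437,-0.0135,0.02,0.034]]' '[270,210,80,60]'
python3 ov.py scene o3 '[[0.4385,-0.0135,0.052,0.014],[0.438,-0.0125,0.02,0.034]]' '[270,160,80,60]'; python3 -c "
import cv2,numpy as np
cv2.imwrite('pics/o34.png',cv2.resize(np.hstack([cv2.imread('pics/o3.png'),cv2.imread('pics/o4.png')]),(800,300)))"
python3 look.py collar_centre 0 w6; python3 - <<'E'
from h import *
for c in ["top","scene"]:
    d=finder.masks_of(c,"die_centre")
    for x in d[:2]:
        m=np.array(x["pixels"]);print(c,x["p"],x["extent"],fit(c,m,"die_centre",.437,-.0135,.01))
E
```

```text
clock: 12.65
position: [0.4215, -0.2816, 0.1369]
tool_rot: [-3.067, -0.667, 0.002]
ft_force: [-0.2, 0.4, 0.1]
opening: 0.996
0.91 [293.0, 165.0, 67.3, 69.5] [ 0.4242 -0.2854] 0.94
0.87 [369.3, 218.5, 63.2, 66.6] [ 0.4054 -0.3788] 0.49
0.84 [399.4, 115.9, 71.1, 67.0] [ 0.5142 -0.3593] 0.93
[[0.4215, -0.2813, 0.1373], [0.4224, -0.2818, 0.1379]] [-0.76  0.15  1.79  0.    1.2   0.38]
top 0.49 [301.4, 234.1, 16.2, 18.1] (array([ 0.43634967, -0.01398264]), np.float64(0.9239130434782609))
scene 0.69 [418.5, 137.7, 34.4, 29.6] (array([ 0.437 , -0.0135]), np.float64(-0.0))
scene 0.55 [295.9, 180.8, 16.2, 19.2] (array([ 0.43809604, -0.01299898]), np.float64(0.8339483394833949))
```

View pics/o34.png

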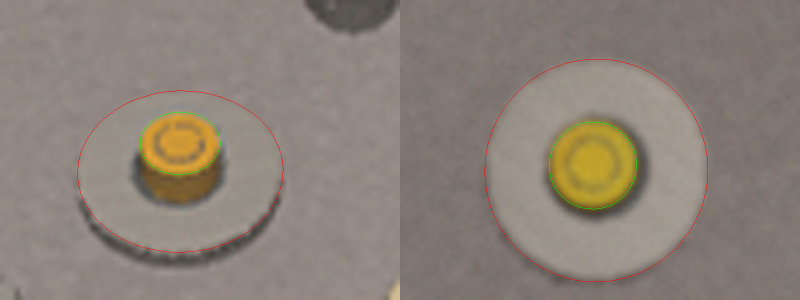

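View pics/w6.png

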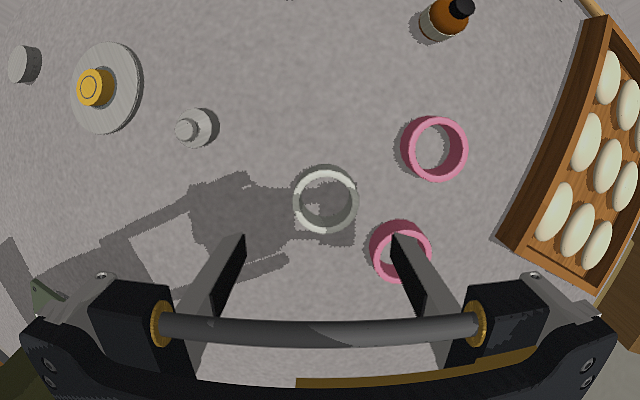

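The die is seated: both views show its top circle at the expected 34 mm height, about 1 mm from the bed's centre. The wrist view shows the aluminium collar at (326,200) between the open jaws. The pink rings are clear of both fingers' paths.

```bash
python3 -m jog '[[[0.2,-0.4,-1],[0,0,0]],[[0,0,-2],[0,0,0]],[[0,0,-2],[0,0,0]],[[0,0,-2],[0,0,0]],[[0,0,-2],[0,0,0]],[[0,0,-1.2],[0,0,0]],[[0,0,-0.6],[0,0,0]],[[0,0,-0.3],[0,0,0]],[[0,0,0],[0,0,0]],[[0,0,0],[0,0,0]]]' && python3 -m jog '[[[0,0,0],[0,0,0]],[[0,0,0],[0,0,0]],[[0,0,0],[0,0,0]],[[0,0,0],[0,0,0]],[[0,0,0],[0,0,0]],[[0,0,0],[0,0,0]],[[0,0,0],[0,0,0]],[[0,0,0],[0,0,0]],[[0,0,0],[0,0,0]],[[0,0,0],[0,0,0]]]' 50 20
```

```text
clock: 13.95
position: [0.4252, -0.2878, 0.0277]
tool_rot: [3.069, 0.667, 0.002]
ft_force: [0.3, 0.1, 0.4]
opening: 1.002
clock: 14.95
position: [0.4246, -0.2873, 0.0271]
tool_rot: [3.07, 0.667, 0.0]
ft_force: [-0.2, 0.7, 2.9]
opening: 0.653
```

```bash
python3 -m jog '[[[0,0,1],[0,0,0]],[[0,0,2],[0,0,0]],[[0,0,3],[0,0,0]],[[0,0,3],[0,0,0]],[[0,2,0],[0,0,0]],[[0,3,0],[0,0,0]],[[0.3,4,0],[0,0,0]],[[0.3,4,0],[0,0,0]],[[0.3,4,0],[0,0,0]],[[0.3,4,0],[0,0,0]]]' && python3 -m jog '[[[0,3.4,0],[0,0,0]],[[0,2,0],[0,0,0]],[[0,1,-1],[0,0,0]],[[0,0,-1.5],[0,0,0]],[[0,0,-1],[0,0,0]],[[0,0,-0.5],[0,0,0]],[[0,0,0],[0,0,0]],[[0,0,0],[0,0,0]],[[0,0,0],[0,0,0]],[[0,0,0],[0,0,0]]]' && python3 look.py collar_centre 0.05 w7 && python3 ov.py wrist o5 '[[0.437,-0.0135,0.052,0.014],[0.4370,-0.0130,0.031,0.082],[0.4370,-0.0130,0.024,0.082],[0.437,-0.0135,0.02,0.034]]' '[230,140,180,150]'
```

```text
clock: 15.95
position: [0.4348, -0.0743, 0.1156]
tool_rot: [-3.068, -0.666, 0.003]
ft_force: [-0.3, -0.3, -0.8]
opening: 0.651
clock: 16.95
position: [0.4371, -0.0135, 0.0775]
tool_rot: [3.07, 0.666, 0.002]
ft_force: [0.4, -0.5, -1.1]
opening: 0.655
0.75 [576.1, 244.1, 49.1, 53.3] [ 0.5143 -0.288 ] 0.62
[[0.4371, -0.0135, 0.0775], [0.4369, -0.0134, 0.0774]] [-0.23  0.1   2.    0.    1.04  0.91]
```

View pics/o5.png

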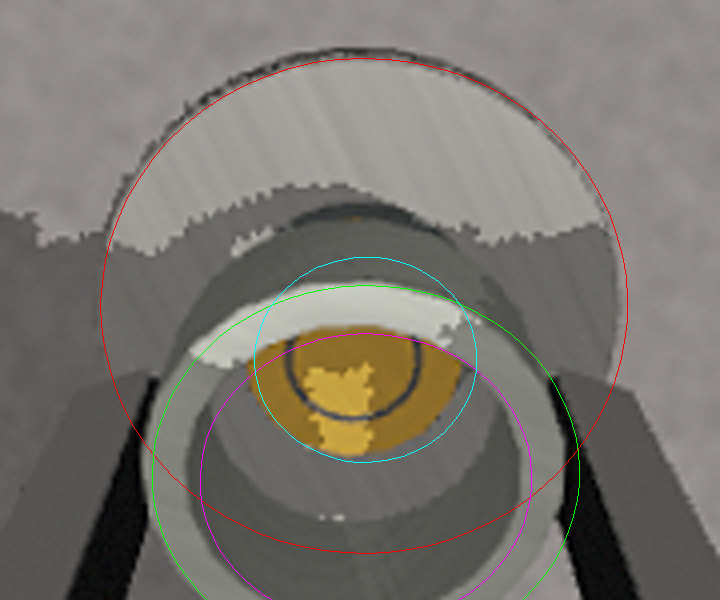

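```bash
python3 -m jog '[[[0,0,-0.5],[0,0,0]],[[0,0,-0.6],[0,0,0]],[[0,0,-0.5],[0,0,0]],[[0,0,-0.4],[0,0,0]],[[0,0,-0.4],[0,0,0]],[[0,0,-0.4],[0,0,0]],[[0,0,0],[0,0,0]],[[0,0,0],[0,0,0]],[[0,0,0],[0,0,0]],[[0,0,0],[0,0,0]]]' && python3 -m jog '[[[0,0,-0.3],[0,0,0]],[[0,0,-0.3],[0,0,0]],[[0,0,-0.2],[0,0,0]],[[0,0,-0.05],[0,0,0]],[[0,0,0],[0,0,0]],[[0,0,0],[0,0,0]],[[0,0,0],[0,0,0]],[[0,0,0],[0,0,0]],[[0,0,0],[0,0,0]],[[0,0,0],[0,0,0]]]'
```

```text
clock: 18.1
position: [0.4368, -0.0132, 0.0492]
tool_rot: [3.07, 0.667, 0.001]
ft_force: [-0.1, -0.6, -1.4]
opening: 0.656
clock: 19.1
position: [0.4363, -0.0132, 0.041]
tool_rot: [-3.07, -0.667, 0.001]
ft_force: [-2.6, 0.2, 6.6]
opening: 0.655
```

```bash
python3 -m jog '[[[0,0,0],[0,0,0]],[[0,0,0],[0,0,0]],[[0,0,0],[0,0,0]],[[0,0,0],[0,0,0]],[[0,0,0.5],[0,0,0]],[[0,0,1],[0,0,0]],[[0,0,2],[0,0,0]],[[0,0,3],[0,0,0]],[[0,0,3],[0,0,0]],[[0,0,1],[0,0,0]]]' 90 && python3 -m jog '[[[1.5,1.5,0],[0,0,0]],[[2.5,2.5,0],[0,0,0]],[[2.5,2.5,0],[0,0,0]],[[2.5,2.5,0],[0,0,0]],[[2.5,2.5,0],[0,0,0]],[[2.5,2.5,0],[0,0,0]],[[2,2,0],[0,0,0]],[[1,1,0],[0,0,0]],[[0,0,0],[0,0,0]],[[0,0,0],[0,0,0]]]' && python3 look.py plug_centre 0 w8
python3 ov.py top o4 '[[0.437,-0.0145,0.052,0.014],[0.437,-0.0135,0.031,0.046],[0.437,-0.0135,0.024,0.046]]' '[270,210,80,60]'
python3 ov.py scene o3 '[[0.4385,-0.0135,0.052,0.014],[0.438,-0.0125,0.031,0.046],[0.438,-0.0125,0.024,0.046]]' '[270,160,80,60]'; python3 -c "
import cv2,numpy as np
cv2.imwrite('pics/o56.png',cv2.resize(np.hstack([cv2.imread('pics/o3.png'),cv2.imread('pics/o4.png')]),(800,300)))"
```

```text
clock: 20.1
position: [0.4391, -0.0138, 0.1494]
tool_rot: [3.067, 0.666, 0.011]
ft_force: [0.2, -0.7, 0.3]
opening: 0.895
clock: 21.1
position: [0.6057, 0.1566, 0.1446]
tool_rot: [3.07, 0.667, -0.003]
ft_force: [-0.7, -0.5, -0.4]
opening: 0.9
0.76 [297.3, 156.8, 41.5, 47.6] [0.6222 0.1643] 0.9
[[0.6057, 0.1566, 0.1446], [0.6056, 0.1561, 0.145]] [ 0.11  0.38  1.48 -0.    1.28  1.26]
```

View pics/o56.png

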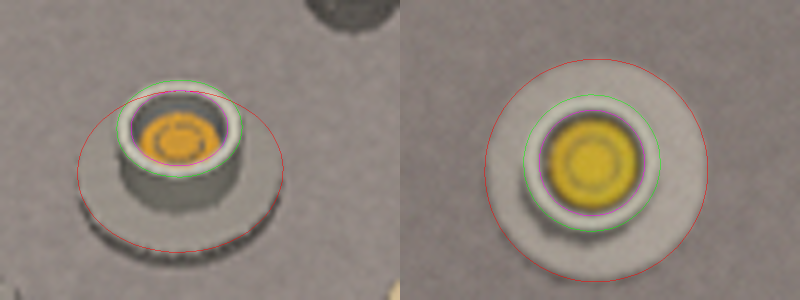

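View pics/w8.png

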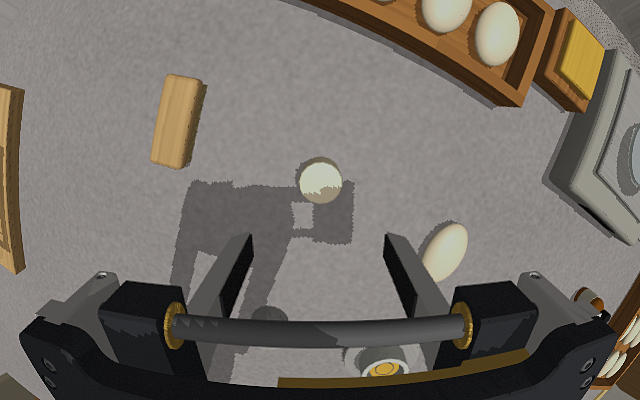

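```bash
python3 -m jog '[[[0.9,0.4,-1],[0,0,0]],[[0.8,0.35,-2],[0,0,0]],[[0,0,-2],[0,0,0]],[[0,0,-2],[0,0,0]],[[0,0,-2],[0,0,0]],[[0,0,-1.2],[0,0,0]],[[0,0,-0.6],[0,0,0]],[[0,0,-0.3],[0,0,0]],[[0,0,0],[0,0,0]],[[0,0,0],[0,0,0]]]' && python3 -m jog '[[[0,0,0],[0,0,0]],[[0,0,0],[0,0,0]],[[0,0,0],[0,0,0]],[[0,0,0],[0,0,0]],[[0,0,0],[0,0,0]],[[0,0,0],[0,0,0]],[[0,0,0],[0,0,0]],[[0,0,0],[0,0,0]],[[0,0,0],[0,0,0]],[[0,0,0],[0,0,0]]]' 32 12
```

```text
clock: 22.3
position: [0.6245, 0.1644, 0.0355]
tool_rot: [3.07, 0.667, 0.003]
ft_force: [-0.5, 0.3, 0.1]
opening: 0.903
clock: 23.3
position: [0.6236, 0.1642, 0.0344]
tool_rot: [3.07, 0.667, -0.0]
ft_force: [-0.0, -0.5, 0.8]
opening: 0.42
```

```bash
python3 -m jog '[[[0,0,1],[0,0,0]],[[0,0,2],[0,0,0]],[[0,0,3],[0,0,0]],[[0,0,2],[0,0,0]],[[-1,-1,0],[0,0,0]],[[-2,-2,0],[0,0,0]],[[-2.5,-2.5,0],[0,0,0]],[[-2.5,-2.5,0],[0,0,0]],[[-2.5,-2.5,0],[0,0,0]],[[-2.5,-2.5,0],[0,0,0]]]' && python3 -m jog '[[[-2.5,-2.2,0],[0,0,0]],[[-1.8,-1.5,0],[0,0,0]],[[-1.2,-1,0],[0,0,0]],[[-0.1,0,-0.5],[0,0,0]],[[0,0,-0.5],[0,0,0]],[[0,0,0],[0,0,0]],[[0,0,0],[0,0,0]],[[0,0,0],[0,0,0]],[[0,0,0],[0,0,0]],[[0,0,0],[0,0,0]]]' && python3 look.py plug_centre 0.07 w9 && python3 ov.py wrist o6 '[[0.437,-0.0135,0.031,0.046],[0.4370,-0.0130,0.020,0.106],[0.4370,-0.0130,0.024,0.046]]' '[230,140,180,150]'
```

```text
clock: 24.3
position: [0.4927, 0.0336, 0.1151]
tool_rot: [3.07, 0.667, 0.002]
ft_force: [0.5, -0.9, 0.4]
opening: 0.419
clock: 25.3
position: [0.4378, -0.0125, 0.1045]
tool_rot: [3.07, 0.667, 0.0]
ft_force: [-0.2, -0.5, -1.0]
opening: 0.418
0.85 [278.9, 210.5, 73.2, 77.8] [ 0.4351 -0.0113] 0.9
[[0.4378, -0.0125, 0.1045], [0.4377, -0.0126, 0.1045]] [-0.23  0.05  1.98  0.    1.11  0.92]
```

View pics/o6.png

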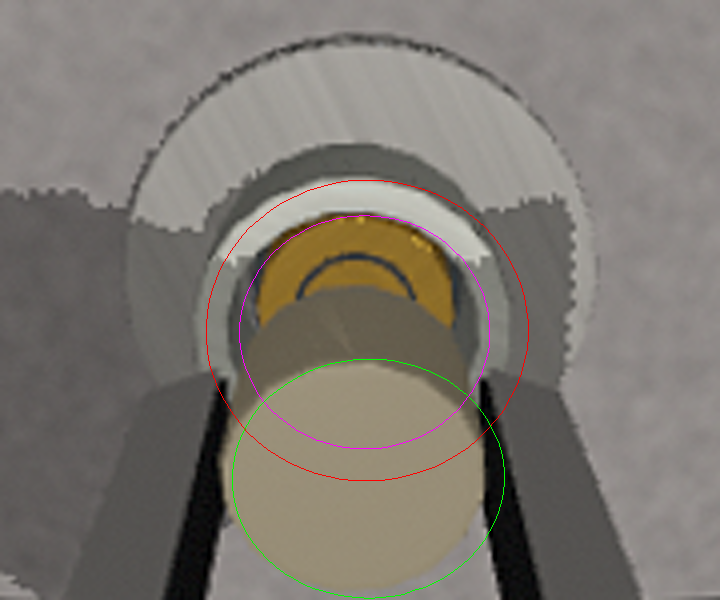

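```bash
python3 -m jog '[[[-0.05,-0.05,-0.5],[0,0,0]],[[0,0,-0.6],[0,0,0]],[[0,0,-0.5],[0,0,0]],[[0,0,-0.4],[0,0,0]],[[0,0,-0.4],[0,0,0]],[[0,0,-0.4],[0,0,0]],[[0,0,0],[0,0,0]],[[0,0,0],[0,0,0]],[[0,0,0],[0,0,0]],[[0,0,0],[0,0,0]]]' && python3 -m jog '[[[0,0,-0.3],[0,0,0]],[[0,0,-0.3],[0,0,0]],[[0,0,-0.15],[0,0,0]],[[0,0,0],[0,0,0]],[[0,0,0],[0,0,0]],[[0,0,0],[0,0,0]],[[0,0,0],[0,0,0]],[[0,0,0],[0,0,0]],[[0,0,0],[0,0,0]],[[0,0,0],[0,0,0]]]'
```

```text
clock: 26.45
position: [0.4373, -0.0132, 0.0767]
tool_rot: [3.07, 0.667, 0.001]
ft_force: [0.1, -0.8, -0.5]
opening: 0.423
clock: 27.45
position: [0.437, -0.0132, 0.069]
tool_rot: [3.07, 0.667, 0.0]
ft_force: [0.4, -0.5, -0.5]
opening: 0.419
```

```bash
python3 -m jog '[[[0,0,-0.05],[0,0,0]],[[0,0,0],[0,0,0]],[[0,0,0],[0,0,0]],[[0,0,0],[0,0,0]],[[0,0,0],[0,0,0]],[[0,0,0],[0,0,0]],[[0,0,0],[0,0,0]],[[0,0,0],[0,0,0]],[[0,0,0],[0,0,0]],[[0,0,0],[0,0,0]]]' && python3 -m jog '[[[0,0,0],[0,0,0]],[[0,0,0],[0,0,0]],[[0,0,0],[0,0,0]],[[0,0,0],[0,0,0]],[[0,0,0.5],[0,0,0]],[[0,0,1],[0,0,0]],[[0,0,2],[0,0,0]],[[0,0,2],[0,0,0]],[[0,0,2],[0,0,0]],[[0,0,1],[0,0,0]]]' 70 && python3 -m jog '[[[1.5,-1.5,0],[0,0,0]],[[2.5,-2.5,0],[0,0,0]],[[2.5,-2.5,0],[0,0,0]],[[2.5,-2.5,0],[0,0,0]],[[2.5,-2.5,0],[0,0,0]],[[2.5,-2.5,0],[0,0,0]],[[1,-1,0],[0,0,0]],[[0.5,-0.5,0],[0,0,0]],[[0,0,0],[0,0,0]],[[0,0,0],[0,0,0]]]' 70 && python3 look.py stamp_centre 0 w10
python3 ov.py top o4 '[[0.437,-0.0145,0.052,0.014],[0.437,-0.0135,0.031,0.046],[0.437,-0.0135,0.020,0.070]]' '[270,210,80,60]'
python3 ov.py scene o3 '[[0.4385,-0.0135,0.052,0.014],[0.438,-0.0125,0.031,0.046],[0.438,-0.0125,0.020,0.07]]' '[270,160,80,60]'; python3 -c "
import cv2,numpy as np
cv2.imwrite('pics/o78.png',cv2.resize(np.hstack([cv2.imread('pics/o3.png'),cv2.imread('pics/o4.png')]),(800,300)))"
python3 - <<'E'
from h import *
for c in ["top","scene"]:
    for x in finder.masks_of(c,"plug_centre")[:2]:
        m=np.array(x["pixels"]);f,s=fit(c,m,"plug_centre",.437,-.0135,.034);print(c,x["p"],x["extent"],f,s)
E
```

```text
clock: 28.45
position: [0.437, -0.0132, 0.0684]
tool_rot: [-3.07, -0.667, 0.0]
ft_force: [0.2, 0.5, -1.1]
opening: 0.419
clock: 29.45
position: [0.4385, -0.0135, 0.1562]
tool_rot: [3.068, 0.667, 0.006]
ft_force: [-0.7, 0.3, -0.1]
opening: 0.699
clock: 30.45
position: [0.5913, -0.1674, 0.1532]
tool_rot: [-3.069, -0.667, 0.001]
ft_force: [-0.5, 0.2, 0.6]
opening: 0.7
0.8 [306.2, 157.6, 39.1, 45.5] [ 0.6069 -0.1661] 0.93
[[0.5913, -0.1674, 0.1532], [0.5913, -0.1672, 0.1534]] [-0.42  0.35  1.51  0.    1.28  0.73]
```

View pics/o78.png

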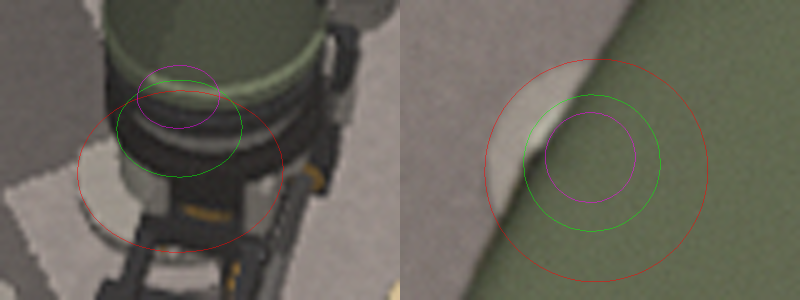

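View pics/w10.png

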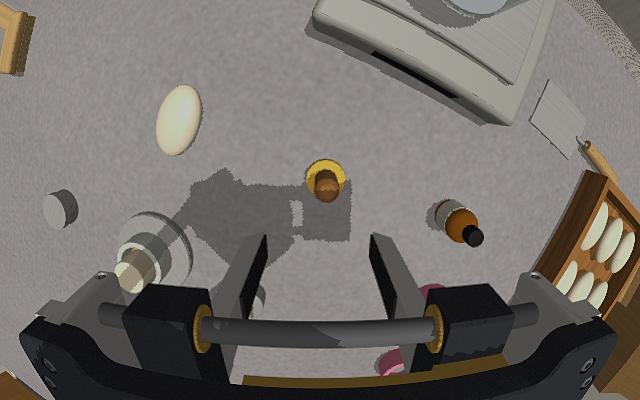

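```bash
python3 -m jog '[[[0.8,0,-1],[0,0,0]],[[0.75,0.05,-2],[0,0,0]],[[0,0,-2],[0,0,0]],[[0,0,-0.5],[0,0,0]],[[0,0,0],[0,0,0]],[[0,0,0],[0,0,0]],[[0,0,0],[0,0,0]],[[0,0,0],[0,0,0]],[[0,0,0],[0,0,0]],[[0,0,0],[0,0,0]]]' && python3 look.py stamp_centre 0 w11 && python3 ov.py wrist o9 '[[0.607,-0.167,0.020,0.012],[0.607,-0.167,0.0115,0.052]]' '[270,140,100,75]'
```

```text
clock: 31.75
position: [0.6077, -0.1678, 0.0989]
tool_rot: [3.07, 0.667, 0.001]
ft_force: [0.4, 0.3, 0.0]
opening: 0.703
0.87 [294.1, 183.9, 45.7, 60.6] [ 0.6068 -0.166 ] 0.93
[[0.6077, -0.1678, 0.0989], [0.6076, -0.1677, 0.0987]] [-0.41  0.44  1.51  0.    1.19  0.74]
```

View pics/o9.png

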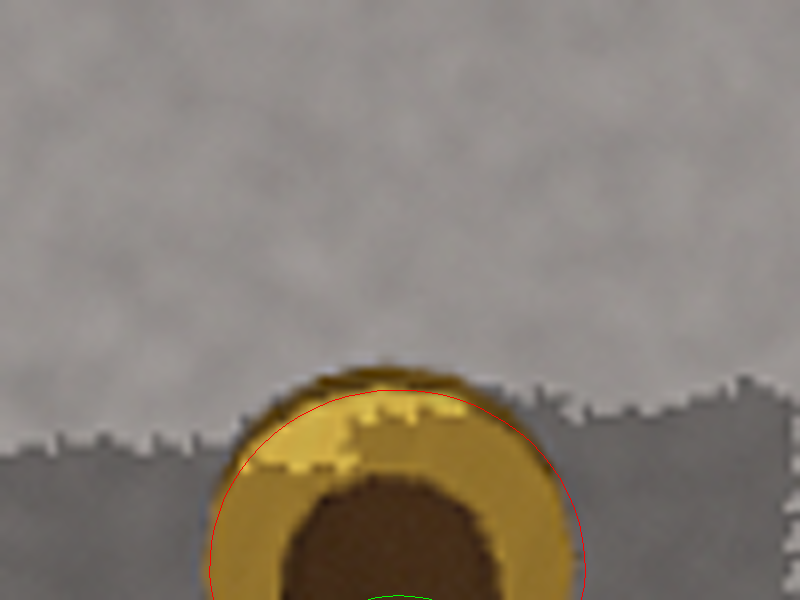

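```bash
python3 -m jog '[[[0,0,-1],[0,0,0]],[[0,0,-1.5],[0,0,0]],[[0,0,-1.5],[0,0,0]],[[0,0,-1],[0,0,0]],[[0,0,-0.6],[0,0,0]],[[0,0,-0.5],[0,0,0]],[[0,0,0],[0,0,0]],[[0,0,0],[0,0,0]],[[0,0,0],[0,0,0]],[[0,0,0],[0,0,0]]]' && python3 -m jog '[[[0,0,0],[0,0,0]],[[0,0,0],[0,0,0]],[[0,0,0],[0,0,0]],[[0,0,0],[0,0,0]],[[0,0,0],[0,0,0]],[[0,0,0],[0,0,0]],[[0,0,0],[0,0,0]],[[0,0,0],[0,0,0]],[[0,0,0],[0,0,0]],[[0,0,0],[0,0,0]]]' 10 20
```

```text
clock: 32.9
position: [0.6081, -0.1679, 0.0382]
tool_rot: [3.069, 0.667, 0.002]
ft_force: [-0.4, 0.1, -0.2]
opening: 0.699
clock: 33.9
position: [0.6076, -0.1678, 0.0375]
tool_rot: [3.07, 0.667, 0.0]
ft_force: [0.6, -0.2, -1.5]
opening: 0.241
```

```bash
python3 -m jog '[[[0,0,1],[0,0,0]],[[0,0,2],[0,0,0]],[[0,0,3],[0,0,0]],[[0,0,3],[0,0,0]],[[-1,-1,1],[0,0,0]],[[-2,-2,0],[0,0,0]],[[-2,-3,0],[0,0,0]],[[-2,-3,0],[0,0,0]],[[0,-1,0],[0,0,0]],[[0,0,0],[0,0,0]]]'
python3 ov.py top o4 '[[0.437,-0.0145,0.052,0.014],[0.437,-0.0135,0.031,0.046],[0.437,-0.0135,0.020,0.070]]' '[270,210,80,60]'
python3 ov.py scene o3 '[[0.4385,-0.0135,0.052,0.014],[0.438,-0.0125,0.031,0.046],[0.438,-0.0125,0.020,0.07]]' '[270,160,80,60]'; python3 -c "
import cv2,numpy as np
cv2.imwrite('pics/o79.png',cv2.resize(np.hstack([cv2.imread('pics/o3.png'),cv2.imread('pics/o4.png')]),(800,300)))"
python3 - <<'E'
from h import *
for c in ["top","scene"]:
    for x in finder.masks_of(c,"plug_centre")[:2]:
        m=np.array(x["pixels"]);f,s=fit(c,m,"plug_centre",.437,-.0135,.034);print(c,x["p"],x["extent"],f,s)
E
```

```text
clock: 34.9
position: [0.5363, -0.2693, 0.1369]
tool_rot: [-3.071, -0.662, 0.001]
ft_force: [0.0, 0.5, -1.2]
opening: 0.238
top 0.82 [300.8, 234.1, 18.8, 18.4] [ 0.43503223 -0.01485742] 0.9169435215946844
scene 0.74 [295.7, 175.1, 18.3, 19.3] [ 0.4370415  -0.01337671] 0.7964601769911505
```

View pics/o79.png

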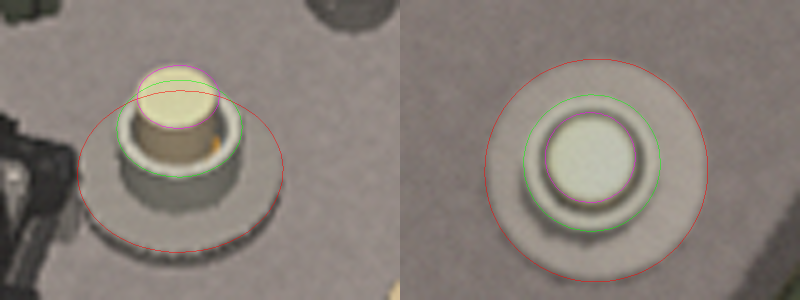

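```bash
python3 -m jog '[[[-0.9,1.6,0],[0,0,0]],[[-1,3,0],[0,0,0]],[[-1.5,4,0],[0,0,0]],[[-1.5,4,0],[0,0,0]],[[-1.5,4,0],[0,0,0]],[[-1.5,4,0],[0,0,0]],[[-1.2,3,0],[0,0,0]],[[-0.8,2,0],[0,0,0]],[[0,0,0],[0,0,0]],[[0,0,0],[0,0,0]]]' && python3 look.py stamp_centre 0.1 w12 && python3 ov.py wrist o10 '[[0.437,-0.0132,0.020,0.112],[0.4370,-0.0132,0.020,0.07],[0.4370,-0.0132,0.031,0.046]]' '[230,140,180,150]'
```

```text
clock: 36.1
position: [0.4389, -0.011, 0.1377]
tool_rot: [3.068, 0.671, 0.001]
ft_force: [0.4, 0.2, -1.1]
opening: 0.241
0.95 [291.3, 205.8, 55.1, 86.2] [ 0.438  -0.0092] 0.85
[[0.4389, -0.011, 0.1377], [0.4393, -0.0121, 0.1378]] [-0.22  0.01  1.95 -0.    1.18  0.92]
```

View pics/o10.png

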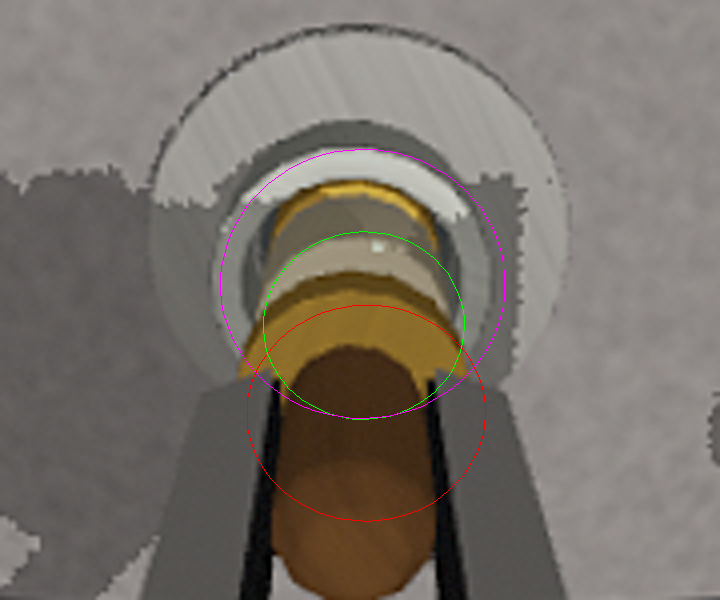

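```bash
python3 -m jog '[[[0,0,-0.5],[0,0,0]],[[0,0,-0.6],[0,0,0]],[[0,0,-0.5],[0,0,0]],[[0,0,-0.4],[0,0,0]],[[0,0,-0.3],[0,0,0]],[[0,0,0],[0,0,0]],[[0,0,0],[0,0,0]],[[0,0,0],[0,0,0]],[[0,0,0],[0,0,0]],[[0,0,0],[0,0,0]]]'; python3 - <<'E'
from h import *
for k in range(3): print(bot.get_obs()["position"].round(4)); viewer.read_camera("scene")
E
python3 ov.py scene o11 '[[0.438,-0.0125,0.020,0.07],[0.438,-0.0125,0.020,0.090]]' '[260,130,100,75]'
```

```text
clock: 37.25
position: [0.4387, -0.0117, 0.1147]
tool_rot: [3.07, 0.667, 0.001]
ft_force: [-0.5, 0.5, -1.4]
opening: 0.241
[ 0.4387 -0.0117  0.1147]
[ 0.4387 -0.0117  0.1146]
[ 0.4386 -0.0117  0.1146]
```

View pics/o11.png

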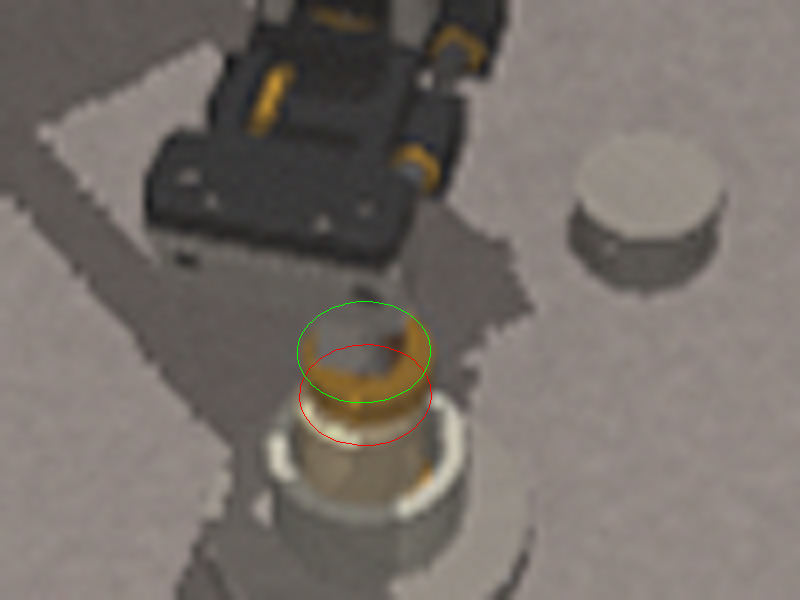

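```bash
python3 -m jog '[[[-0.15,-0.15,0],[0,0,0]],[[0,0,0],[0,0,0]],[[0,0,-0.2],[0,0,0]],[[0,0,-0.2],[0,0,0]],[[0,0,-0.15],[0,0,0]],[[0,0,-0.1],[0,0,0]],[[0,0,0],[0,0,0]],[[0,0,0],[0,0,0]],[[0,0,0],[0,0,0]],[[0,0,0],[0,0,0]]]'; python3 ov.py scene o12 '[[0.438,-0.0125,0.020,0.07],[0.438,-0.0125,0.020,0.083]]' '[260,130,100,75]'
```

```text
clock: 38.45
position: [0.4371, -0.0132, 0.108]
tool_rot: [3.07, 0.667, 0.0]
ft_force: [0.5, 0.7, -2.1]
opening: 0.237
```

View pics/o12.png

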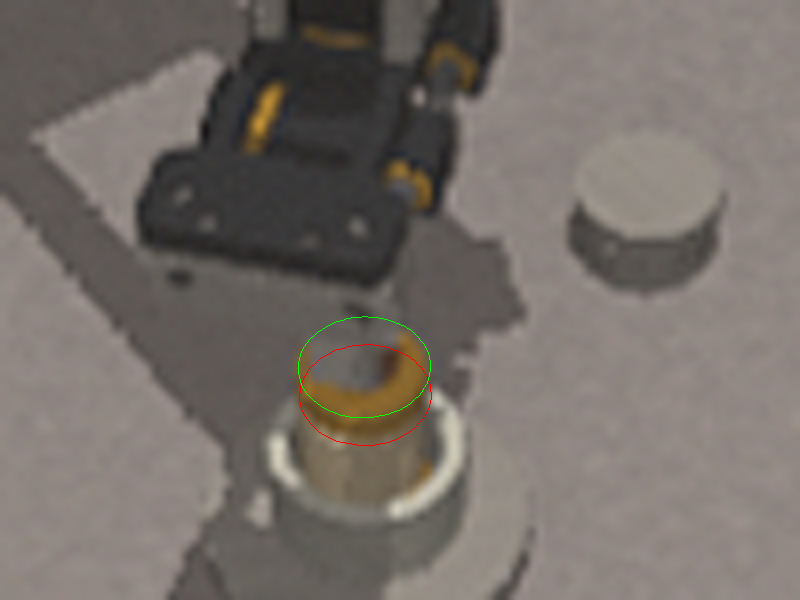

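```bash
python3 -m jog '[[[0,0,-0.05],[0,0,0]],[[0,0,0],[0,0,0]],[[0,0,-0.03],[0,0,0]],[[0,0,0],[0,0,0]],[[0,0,0],[0,0,0]],[[0,0,0],[0,0,0]],[[0,0,0],[0,0,0]],[[0,0,0],[0,0,0]],[[0,0,0],[0,0,0]],[[0,0,0],[0,0,0]]]' && python3 -m jog '[[[0,0,0],[0,0,0]],[[0,0,0],[0,0,0]],[[0,0,0],[0,0,0]],[[0,0,0],[0,0,0]],[[0,0,0],[0,0,0]],[[0,0,0.5],[0,0,0]],[[0,0,1],[0,0,0]],[[0,0,2],[0,0,0]],[[0,0,2],[0,0,0]],[[0,0,2],[0,0,0]]]' 70 && python3 -m jog '[[[0,0,2],[0,0,0]],[[0,-2,0],[0,0,0]],[[0,-4,0],[0,0,0]],[[0,-4,0],[0,0,0]],[[0,-4,0],[0,0,0]],[[0,-4,0],[0,0,0]],[[0,-4,0],[0,0,0]],[[0,-2,0],[0,0,0]],[[0,-1,0],[0,0,0]],[[0,0,0],[0,0,0]]]'
python3 ov.py top o4 '[[0.437,-0.0145,0.052,0.014],[0.437,-0.0135,0.031,0.046],[0.437,-0.0135,0.020,0.082]]' '[270,210,80,60]'
python3 ov.py scene o3 '[[0.4385,-0.0135,0.052,0.014],[0.438,-0.0125,0.031,0.046],[0.438,-0.0125,0.020,0.082]]' '[270,150,80,60]'; python3 -c "
import cv2,numpy as np
cv2.imwrite('pics/o80.png',cv2.resize(np.hstack([cv2.imread('pics/o3.png'),cv2.imread('pics/o4.png')]),(800,300)))"
python3 - <<'E'
from h import *
for c in ["top","scene"]:
    cv2.imwrite(f"pics/{c}9.png",viewer.read_camera(c)[:,:,::-1])
    for x in finder.masks_of(c,"stamp_centre")[:2]:
        m=np.array(x["pixels"]);f,s=fit(c,m,"stamp_centre",.437,-.0135,.070);print(c,x["p"],x["extent"],f,s)
E
```

```text
clock: 39.5
position: [0.4371, -0.0132, 0.1073]
tool_rot: [3.07, 0.667, 0.0]
ft_force: [-0.7, 0.8, 2.3]
opening: 0.24
clock: 40.5
position: [0.4373, -0.0132, 0.1838]
tool_rot: [3.07, 0.667, 0.001]
ft_force: [-0.5, 0.2, -0.7]
opening: 0.703
clock: 41.5
position: [0.4371, -0.2641, 0.2027]
tool_rot: [3.07, 0.664, 0.001]
ft_force: [0.1, 0.9, -0.2]
opening: 0.703
top 0.84 [301.3, 233.5, 16.1, 15.6] [ 0.43623472 -0.01509712] 0.9292929292929293
scene 0.69 [299.3, 162.9, 15.3, 18.8] [ 0.4398384 -0.0153384] 0.7168674698795181
```

View pics/o80.png

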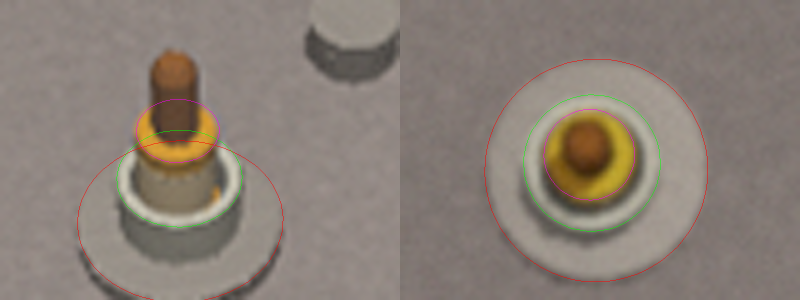

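View pics/top9.png

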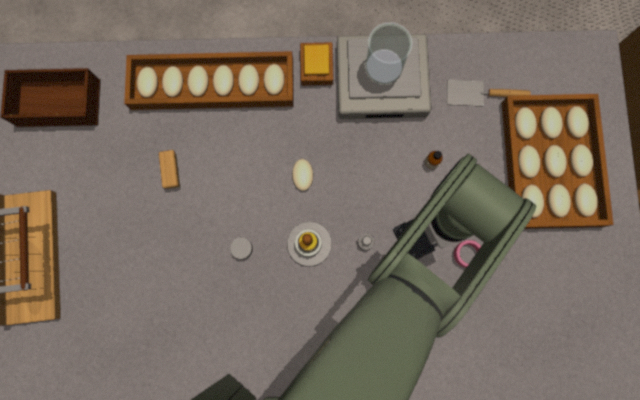

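View pics/scene9.png

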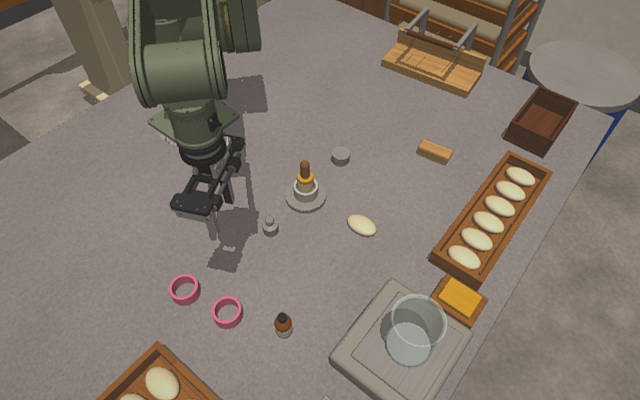

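The stack is complete. The stamp is upright at top-view pixel (309,242), with its foot on the plug's outline to about 1 mm. The bystanders and pink rings have not moved, and the arm is clear, so I am handing the job in.

```bash
python3 -c "
from rig import bot
print(bot.close_job())"
```

```text
the job is handed in; nothing more can be done
None
```

The soap mould is assembled on the bed in the order asked: die, collar, plug, then stamp. I let go of each part before fetching the next and handed the job in at about 42 s.

- **Fit:** The last scene and top pictures show the die flat in the recess, the collar on the bed around it, and the plug on the die. The stamp stands upright, with its foot about 1 mm from the plug's centre.
- **Other things:** The bystanders and both pink rings look to be where they started. One pink ring and part of the table were hidden by the arm in the last top view, but the scene view shows both rings in place. The largest contact force I saw was about 7 N, when setting the collar down.
- **Disagreement:** The automatic stamp fit in the scene camera was poor, at 0.72 overlap, and placed it about 4 mm from the top camera's fit. I relied on the drawn overlays instead, which lined up in both views. The wrist camera read about 2 mm off in y throughout, and I allowed for that.

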